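# Fetch the red-capped bottle from the leaning carton

## Robot

A 6-joint arm with a two-finger parallel gripper is mounted at the origin on a cart in front of the work surface, level with it; the furniture and walls round the work are solid. World frame = base frame: x ahead of the robot, y to its left, z up, the work surface at z = 0. Lengths are in m, angles in rad, forces in N, time in s.
With the tool pointing down it reaches from about 0.3 to 0.85 m from the base axis. Payload 4.2 kg.
Tool frame: the origin (TCP) lies at the very end of the fingers, on their centre line; the grasp point (between the pads) lies 19 mm behind it; z points along the fingers, y is the line along which they close (so a half turn about z gives the same grasp; the last joint's range is limited). The gripper opens to 91 mm and grips with 3 to 60 N. Pads are 32 mm wide; open, the fingers measure 118 mm over their backs; the gripper's body (76 mm by 178 mm) begins 60 mm behind the grasp point.
Start: joints at [1.287, 0.32, 1.565, -0, 1.257, -0.02], TCP at [0.15, 0.555, 0.214] pointing down, gripper open.
Joint ranges: [-3.11, 3.11], [-0.84, 2.01], [0.21, 2.61], [-1.34, 4.49], [0.05, 2.63], [-2.56, 2.56]. Speed limits (rad/s): [2.57, 2.57, 3.14, 3.14, 3.14, 3.14].

## Interface

Orientations are given as a rotation vector (axis times angle).
In Python, from rig import bot, cams, ticket gives the robot as it stands.
- The arm moves only by the shell command python3 -m handwheel 'ROWS' [FORCE]. ROWS is a JSON object of lists of equal length, an entry for each row: "grip": the opening, from 0 (shut) to 1 (fully open); "slide": the shift along the world's x, y, z in mm, a list of three; "twist": the turn about the world's z in degrees. In form: {"grip": [grip, ...], "slide": [[x, y, z], ...], "twist": [twist, ...]}. A call has 1 to 10 rows; each row is the pose to reach, as a shift and turn from the pose commanded when the call began; what a row does not reach only later rows make up. A row lasts 1/10 s, in which the tool goes at most 50 mm and 8.59 degrees, less where a joint would pass 70% of its speed; a pose out of reach is approached as far as the arm can. A call with a gripper value outside its range is refused whole. The fingers move at their own pace and stop on an object; FORCE is the grip in N (left out, the last holds). Time passes only in rows, so rows that repeat a pose let the fingers close. It gives the time, the measured TCP pose, the force, the opening and the grip force at its end, in the units of the state.
- bot.get_obs(): the state, without advancing time (a new reading comes with each control period).
- cams.grab_frame(name): name is "side" or "top" or "wrist"; returns the picture (480x640x3 uint8, red, green, blue); there is no depth.
- cams.get_calibration(name): a dict with "intrinsics" (3x3 intrinsics, pixels), "world_from_camera" (4x4, takes a point from camera to world coordinates). Camera axes: x right, y up, looking along -z (the intrinsics and any distortion apply to the point x, -y, -z); pixel columns grow to the right and rows downward; lengths in m; the calibration is good to about 2 mm. A picture is of the moment at which its call begins: read the wrist's pose just before it. get_calibration takes no time and is no camera call; for the wrist camera it gives the pose at the moment of the call.
- ticket.close_job(): hands the job in; it is judged then, once.
The state is a dict: "time_s": time; "joint_pos": joint angles; "qd": joint speeds; "effort": joint torques, N m; "tcp_pos": TCP position; "tcp_rot": TCP orientation; "force": force on the tool from outside, world axes, zero at the start; "ft_torque": the same for the moment, N m; "finger_gap": opening from 0.0 (shut) to 1.0 (fully open); "grip_force": force on a finger pad.
Only numpy, scipy, OpenCV 4.12 (cv2) and the standard library are available. Lean on these libraries where they do the work, as an engineer would, in place of code of your own. Each camera call takes 0.05 s, during which the arm holds its last target. There are 200 camera calls.

## Task

Reach into the leaning divided carton, lift the small red-capped bottle straight out past the dividers, and stand it upright in the green drip tray. Leave the white-capped bottle seated in its own cell.

Things in the scene. Friction and masses are not known exactly. Their poses are not given: they have to be found in the camera images.
- red_bottle_center (a point): centre (half-way up) of the bottle to fetch: small white bottle with purple-edged label and red screw cap, 63 mm tall, body 32 mm in diameter, cap (top 11 mm) 26 mm, 60 g; z from base to cap. It starts seated in one of the carton's cells, centred in it, leaning with the carton (20 degrees, cap towards the robot); its cap top lies 17 mm below the cell's rim.
- white_bottle_center (a point): centre (half-way up) of the other bottle in the carton, to be left there: amber, white cap, 63 mm tall, 32 mm in diameter; z from base to cap. The third cell holds only a grey foam block. Which cell holds what changes.
- carton: fixed carton on a steel stand, leaning 20 deg to its open -x side. Frame level, on the bench, z up, y along the row. Cell axis (-0.342,0,0.940) here; underside's centre 21 mm above origin. 3 cells 96 mm apart (y=-96,0,96), each 92 (along y) x 70 mm inside, walls 4; along the axis from the underside: rims 86, bottle base 6, cap top 69, top of grey seats (38 mm square pockets) 26, foam block 60 mm
- tray: fixed round green drip tray with an open top, 102 mm in diameter, rim 12 mm high, flat inside 88 mm across at 3 mm above the bench. Origin at the centre of its underside on the bench, z up.
Not all that is in view belongs to the job. There is more than one size of the part that bears white_bottle_center; the job needs the smaller.

How it is judged:
At the end, for the whole second after the job is handed in: The red-capped bottle stands at rest, cap up, within 10 degrees of vertical, on the floor of the green tray with its centre within 34 mm of the tray's centre; the white-capped bottle is within 20 mm of where it started, still seated in its cell, leaning less than 30 degrees (horizontal distance between red_bottle_center and tray below 0.034 m and height (world z) of red_bottle_center between 0.028 and 0.041 m and angle between red_bottle_center's own z axis and vertical below 0.17 rad and linear speed of red_bottle below 0.02 m/s and distance of white_bottle_center from where it was at the start of the episode below 0.02 m and angle between white_bottle_center's own z axis and vertical below 0.52 rad); the robot touches nothing.
It fails at once if the white-capped bottle is pulled out of its seat (moved by more than 40 mm) (distance of white_bottle_center from where it was at the start of the episode above 0.04 m).
It also fails if it takes over 35 s, if anything falls off the work surface, if the arm or the gripper's body presses on something with over 40 N, if the wrist force passes 120 N, or if a joint passes its speed limit or range.

## Working session

There is one attempt and no reset: what is moved stays moved. The work goes in short steps, Python scripts to look and compute and a shell command to move; the robot and the scene stay as the last step left them, time stands still between calls to the robot, and variables do not carry over. Pictures are saved under pics/ and viewed, at most 10 in all, crops included, and the job is handed in when it is done.

```bash
mkdir -p pics; ls; python3 - <<'E'
from rig import bot,cams
import cv2,numpy as np
np.set_printoptions(precision=4,suppress=True)
for n in("side","top"):
    im=cams.grab_frame(n);cv2.imwrite(f"pics/{n}0.png",im[...,::-1])
    c=cams.get_calibration(n);print(n,c)
o=bot.get_obs();print(o)
E
```

```text
pics
side {'intrinsics': array([[624.7579,   0.    , 320.1445],
       [  0.    , 624.7579, 245.8467],
       [  0.    ,   0.    ,   1.    ]]), 'world_from_camera': array([[-0.1073,  0.582 , -0.8061, -0.072 ],
       [-0.9942, -0.0663,  0.0845, -0.1207],
       [-0.0042,  0.8105,  0.5858,  0.5727],
       [ 0.    ,  0.    ,  0.    ,  1.    ]])}
top {'intrinsics': array([[434.5305,   0.    , 312.6508],
       [  0.    , 434.5305, 239.1582],
       [  0.    ,   0.    ,   1.    ]]), 'world_from_camera': array([[-0.0243,  0.9848, -0.1721,  0.4558],
       [-0.9997, -0.0255, -0.0048, -0.1893],
       [-0.0091,  0.172 ,  0.9851,  0.9159],
       [ 0.    ,  0.    ,  0.    ,  1.    ]])}
{'time_s': 0.1, 'joint_pos': array([ 1.287 ,  0.3202,  1.5655,  0.    ,  1.2574, -0.02  ]), 'qd': array([-0.0021, -0.0014, -0.0044, -0.0004, -0.0007, -0.0004]), 'effort': array([ -0.0008, -41.3337, -23.2511,   0.0729,   0.0422,  -0.0001]), 'tcp_pos': array([0.1498, 0.5547, 0.2132]), 'tcp_rot': array([-0.4131, -3.1141,  0.0024]), 'force': array([-0.0638, -0.4236,  0.7262]), 'ft_torque': array([-0.0648, -0.0177, -0.0154]), 'grip_force': 0.0, 'finger_gap': 0.9986130129373942}
```

View pics/side0.png

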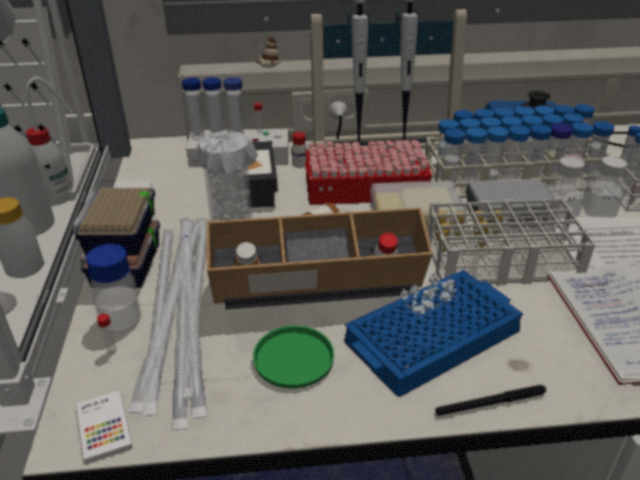

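View pics/top0.png

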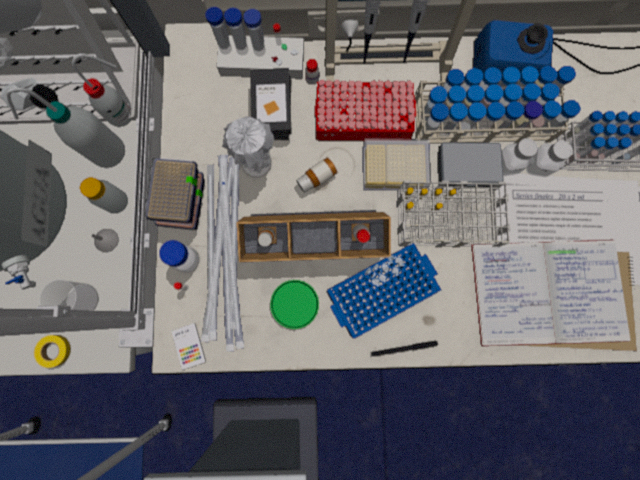

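Red-cap candidates in side0: the carton's right cell (388,243), a small vial on the back stand (299,140), a tube (258,107), a dropper (103,320), and a wash bottle (38,135). I choose the one in the carton's right cell. The white-capped bottle is in the left cell (246,252), and the amber bottle lying behind (top0 318,175) is a decoy. The tray is at side (293,356), top (295,304). Next I check with a close crop.

```bash
python3 - <<'E'
import cv2,numpy as np
s=cv2.imread("pics/side0.png")[200:310,200:440];t=cv2.imread("pics/top0.png")[200:275,230:400]
a=cv2.resize(s,(720,330),interpolation=cv2.INTER_CUBIC);b=cv2.resize(t,(578,255),interpolation=cv2.INTER_CUBIC)
c=np.zeros((585,720,3),np.uint8);c[:330]=a;c[330:,:578]=b;cv2.imwrite("pics/crop.png",c)
# centroids by colour
for n in("side","top"):
    im=cv2.imread(f"pics/{n}0.png");h=cv2.cvtColor(im,cv2.COLOR_BGR2HSV)
    for nm,m in(("red",((h[...,0]<8)|(h[...,0]>172))&(h[...,1]>150)&(h[...,2]>90)),("green",(abs(h[...,0].astype(int)-65)<15)&(h[...,1]>150)&(h[...,2]>50))):
        k,l,st,ce=cv2.connectedComponentsWithStats(m.astype(np.uint8))
        for i in range(1,k):
            if st[i,4]>60:print(n,nm,st[i],ce[i].round(1))
E
```

```text
side red [ 27 128  20   8  91] [ 34.9 132. ]
side red [305 151 126  30 549] [363.2 173.5]
side red [379 232  19  16 238] [387.9 239.6]
side red [ 98 314  11   8  69] [102.8 317.8]
side green [ 255  327   77   60 3375] [292.9 356.4]
top red [307  59  10  10  80] [311.5  63.9]
top red [ 83  79  18  15 164] [91.7 86.2]
top red [315  96  10  36 118] [317.4 116.1]
top red [325 106  89  26 460] [379.  126.5]
top red [357 229  13  14 140] [362.9 235.6]
top green [ 271  281   47   48 1775] [294.1 304.1]
```

View pics/crop.png

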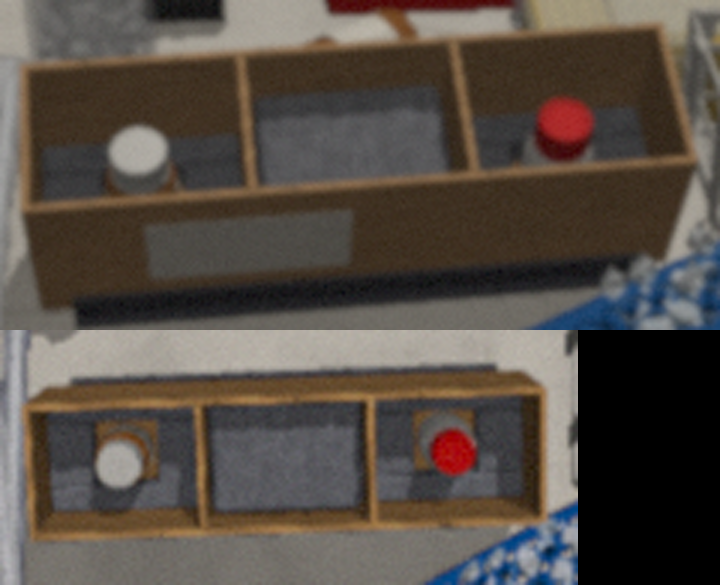

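The crop confirms it: the red cap is at side (388,240) and top (363,235.5), on a small white bottle. The white cap is at side (246,250) and top (265,239). Next I fit the carton pose and tray centre.

```bash
cat > h.py <<'E'
import numpy as np
from rig import bot,cams
C={n:cams.get_calibration(n) for n in("side","top")}
def proj(n,P,c=None):
    c=c or C[n];T=np.linalg.inv(c["world_from_camera"]);p=np.atleast_2d(P)@T[:3,:3].T+T[:3,3]
    q=(p*[1,-1,-1])@c["intrinsics"].T;return q[:,:2]/q[:,2:]
def plane(n,uv,z):
    c=C[n];d=np.linalg.inv(c["intrinsics"])@[uv[0],uv[1],1]*[1,-1,-1];W=c["world_from_camera"]
    d=W[:3,:3]@d;o=W[:3,3];return o+d*(z-o[2])/d[2]
A=np.array([-.342,0,.940]);X=np.array([.940,0,.342]);Y=np.array([0,1,0.])
E
python3 - <<'E'
from h import *
from scipy.optimize import least_squares
np.set_printoptions(precision=4,suppress=True)
for n,uv in(("side",(292.9,356.4)),("top",(294.1,304.1))):print("tray",n,plane(n,uv,.006))
s=lambda L:np.array(L)/3+200
t=lambda L:(np.array(L)-[0,330])/3.4+[230,200]
obs={"side":s([(25,208),(25,68),(661,28),(692,160),(565,122),(138,150)]),"top":t([(35,535),(28,407),(540,385),(543,517),(454,452),(119,463)])}
hx,hy=.039,.146
loc=[.021*np.array([0,0,1])+A*a+X*x+Y*y for a,x,y in[(.086,-hx,hy),(.086,hx,hy),(.086,hx,-hy),(.086,-hx,-hy),(.069,0,-.096),(.069,0,.096)]]
loc=np.array(loc)
def W(p):
    c,s_=np.cos(p[2]),np.sin(p[2]);return loc@np.array([[c,-s_,0],[s_,c,0],[0,0,1]]).T+[p[0],p[1],0]
f=lambda p:np.concatenate([(proj(n,W(p))-obs[n]).ravel() for n in obs])
r=least_squares(f,[.55,-.2,0],loss="soft_l1");print(r.x,np.degrees(r.x[2]));print(f(r.x).reshape(-1,2).round(1))
print("red cap top",W(r.x)[4])
# free triangulation of red cap
g=least_squares(lambda P:np.concatenate([(proj(n,P)[0]-obs[n][4]) for n in obs]),[.55,-.3,.1]);print("tri",g.x,g.fun)
E
```

```text
tray side [ 0.4782 -0.1436  0.006 ]
tray top [ 0.4792 -0.143   0.006 ]
[ 0.6268 -0.1883  0.0115] 0.6582218980202476
[[-1.8  0.6]
 [-2.5 -2.4]
 [ 0.7 -3.8]
 [ 2.5 -0.6]
 [ 0.2 -2.2]
 [-0.2 -1.1]
 [-1.2  2. ]
 [-1.9 -0.7]
 [ 2.2  0.1]
 [ 1.6  1.7]
 [ 0.3  0.2]
 [-0.1  0.6]]
red cap top [ 0.6043 -0.2845  0.0859]
tri [ 0.6056 -0.2847  0.0814] [-0.0644  0.0016  0.0916  0.0128]
```

```bash
python3 - <<'E'
from h import *
import cv2
np.set_printoptions(precision=3,suppress=True)
for z in(0,.2,.4):print(z,[plane("top",p,z)[:2] for p in((150,340),(120,345),(135,40),(30,425),(165,425),(5,310))])
print(proj("top",[(0,0,0),(.15,.555,.213),(.15,.3,.2)]))
im=cams.grab_frame("wrist");cv2.imwrite("pics/w0.png",im[...,::-1])
print(cams.get_calibration("wrist"))
E
```

```text
0 [array([0.413, 0.156]), array([0.405, 0.217]), array([1.099, 0.219]), array([0.253, 0.39 ]), array([0.247, 0.119]), array([0.482, 0.463])]
0.2 [array([0.423, 0.081]), array([0.416, 0.129]), array([0.958, 0.13 ]), array([0.297, 0.264]), array([0.293, 0.052]), array([0.476, 0.321])]
0.4 [array([0.432, 0.005]), array([0.427, 0.04 ]), array([0.818, 0.04 ]), array([0.342, 0.137]), array([ 0.338, -0.016]), array([0.471, 0.178])]
[[ 223.216  561.208]
 [-180.476  537.03 ]
 [  -2.561  528.931]]
{'intrinsics': array([[364.079,   0.   , 318.243],
       [  0.   , 364.079, 237.139],
       [  0.   ,   0.   ,   1.   ]]), 'world_from_camera': array([[ 0.26 , -0.93 , -0.261,  0.077],
       [ 0.966,  0.249,  0.071,  0.575],
       [-0.001, -0.27 ,  0.963,  0.383],
       [ 0.   ,  0.   ,  0.   ,  1.   ]])}
```

View pics/w0.png

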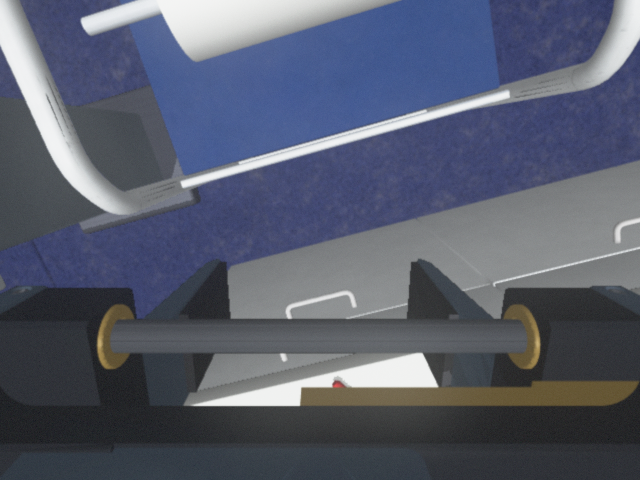

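```bash
python3 - <<'E'
from h import *
from scipy.optimize import least_squares
c=cams.get_calibration("wrist")
for w,t in(((125,210),(165,425)),((590,80),(30,425)),((125,210),(30,425))):
    g=least_squares(lambda P:np.r_[proj("w",P,c)[0]-w,proj("top",P)[0]-t],[.2,.2,-.3]);print(g.x.round(3),g.fun.round(0))
for z in(-.9,-.5,-.2,0,.2):
    W=c["world_from_camera"];o=[]
    for uv in((125,210),(590,80),(350,135)):
        d=W[:3,:3]@(np.linalg.inv(c["intrinsics"])@[*uv,1]*[1,-1,-1]);o.append((W[:3,3]+d*(z-W[2,3])/d[2])[:2].round(2))
    print(z,o,[plane("top",p,z)[:2].round(2) for p in((165,425),(30,425))])
E
```

```text
[ 0.137  0.195 -0.29 ] [ 9. 11.  8. 18.]
[-0.123  2.879 -3.39 ] [-40. -33. -32. -41.]
[ 0.137  0.348 -0.034] [23. 27. 26. 56.]
-0.9 [array([ 0.15, -0.16]), array([0.14, 1.47]), array([0.1 , 0.68])] [array([0.04, 0.42]), array([0.05, 0.96])]
-0.5 [array([0.13, 0.07]), array([0.12, 1.19]), array([0.1 , 0.65])] [array([0.13, 0.29]), array([0.14, 0.71])]
-0.2 [array([0.11, 0.24]), array([0.11, 0.98]), array([0.09, 0.62])] [array([0.2 , 0.19]), array([0.21, 0.52])]
0 [array([0.1 , 0.35]), array([0.1 , 0.84]), array([0.09, 0.61])] [array([0.25, 0.12]), array([0.25, 0.39])]
0.2 [array([0.09, 0.47]), array([0.09, 0.7 ]), array([0.08, 0.59])] [array([0.29, 0.05]), array([0.3 , 0.26])]
```

The wrist view shows only a trolley handle below bench level, nothing to hit at z≥0.2. The hood front is at x≥0.41, so I swing past it close to the base.

```bash
python3 -m handwheel '{"grip":[0.53,0.53,0.53,0.53,0.53,0.53,0.53,0.53,0.53,0.53],"slide":[[0,0,45],[20,-30,90],[35,-70,90],[50,-115,90],[65,-160,90],[75,-205,90],[80,-250,90],[80,-300,90],[90,-345,90],[105,-390,90]],"twist":[0,4,8,12,15.7,15.7,15.7,15.7,15.7,15.7]}' 20
python3 -m handwheel '{"grip":[0.53,0.53,0.53,0.53,0.53,0.53,0.53,0.53,0.53,0.53],"slide":[[20,-40,0],[40,-85,0],[60,-130,0],[80,-175,0],[100,-220,0],[135,-255,0],[170,-290,0],[205,-320,0],[240,-350,0],[275,-385,0]],"twist":[0,0,0,0,0,0,0,0,0,0]}'
python3 -m handwheel '{"grip":[0.53,0.53,0.53,0.53,0.53,0.53],"slide":[[30,-25,-10],[65,-45,-30],[79,-65,-50],[79,-65,-60],[79,-65,-60],[79,-65,-60]],"twist":[0,0,0,0,0,0]}'
```

```text
time_s: 1.15
tcp_pos: [0.2541, 0.1634, 0.304]
tcp_rot: [-0.019, 3.141, 0.001]
force: [1.1, 0.8, -0.2]
finger_gap: 0.528
grip_force: 0.0
time_s: 2.15
tcp_pos: [0.531, -0.221, 0.3036]
tcp_rot: [0.016, -3.141, -0.001]
force: [0.6, 0.8, 0.8]
finger_gap: 0.532
grip_force: 0.0
time_s: 2.75
tcp_pos: [0.6085, -0.2842, 0.2446]
tcp_rot: [-0.016, 3.141, 0.0]
force: [-0.0, 0.2, 0.2]
finger_gap: 0.53
grip_force: 0.0
```

```bash
python3 - <<'E'
from h import *
import cv2
np.set_printoptions(precision=4,suppress=True)
c=cams.get_calibration("wrist");im=cams.grab_frame("wrist");cv2.imwrite("pics/w1.png",im[...,::-1])
print(c["world_from_camera"]);np.save("wc.npy",c["world_from_camera"]);o=bot.get_obs();print(o["tcp_pos"],o["tcp_rot"])
T=np.array([.605,-.2845,.0845]);print(proj("w",[T,o["tcp_pos"],T+.017*A+.035*X+.046*Y,T+.017*A+.035*X-.046*Y,T+.017*A-.035*X+.046*Y],c))
E
```

```text
[[-0.0117 -0.9627 -0.2703  0.533 ]
 [ 0.9999 -0.0113 -0.0033 -0.2851]
 [ 0.0001 -0.2703  0.9628  0.4147]
 [ 0.      0.      0.      1.    ]]
[ 0.6087 -0.2843  0.2455] [-0.0167  3.1399 -0.0008]
[[317.936  215.6422]
 [318.0431 291.2113]
 [370.2323 253.4372]
 [264.8301 252.2632]
 [370.2536 174.5184]]
```

View pics/w1.png

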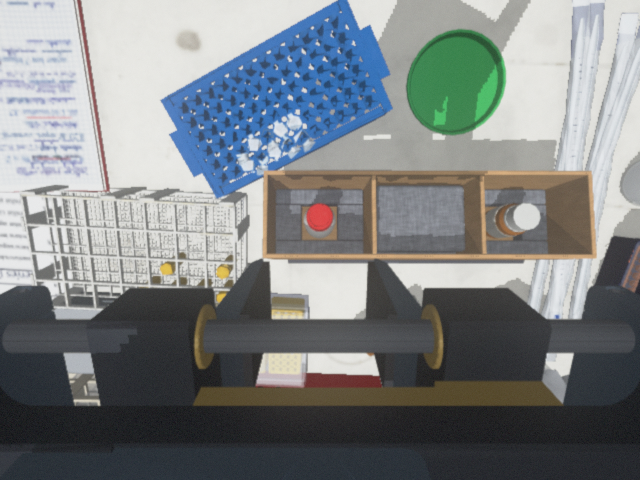

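The red cap is at (319.5,217), within about 1.5 mm of the estimate, and the cell's inner rim spans 271–372 px. The fingers line up with it, so I descend.

```bash
python3 -m handwheel '{"grip":[0.53,0.53,0.53,0.53,0.53,0.53,0.53,0.53],"slide":[[1,1.5,-40],[1,1.5,-80],[1,1.5,-110],[1,1.5,-130],[1,1.5,-150],[1,1.5,-165],[1,1.5,-165],[1,1.5,-165]],"twist":[0,0,0,0,0,0,0,0]}'
python3 -m handwheel '{"grip":[0.53,0.53,0.53,0.53,0.53],"slide":[[0,0,-10],[0,0,-20],[0,0,-28],[0,0,-28],[0,0,-28]],"twist":[0,0,0,0,0]}'
```

```text
time_s: 3.6
tcp_pos: [0.6105, -0.2833, 0.0808]
tcp_rot: [-0.017, 3.139, -0.001]
force: [0.3, -0.1, -0.3]
finger_gap: 0.53
grip_force: 0.0
time_s: 4.1
tcp_pos: [0.6098, -0.2834, 0.0506]
tcp_rot: [0.016, -3.141, -0.001]
force: [0.9, -1.0, 0.1]
finger_gap: 0.53
grip_force: 0.0
```

```bash
python3 -m handwheel '{"grip":[0.2,0.2,0.2,0.2,0.2,0.2,0.2,0.2],"slide":[[0,0,0],[0,0,0],[0,0,0],[0,0,0],[0,0,0],[0,0,0],[0,0,0],[0,0,0]],"twist":[0,0,0,0,0,0,0,0]}' 15
```

```text
time_s: 4.9
tcp_pos: [0.6101, -0.2835, 0.0513]
tcp_rot: [-0.016, 3.141, -0.0]
force: [-0.4, 0.8, 3.0]
finger_gap: 0.345
grip_force: 15.0
```

The gap of 31.4 mm means the body is held. I lift along the cell axis.

```bash
python3 -m handwheel '{"grip":[0.2,0.2,0.2,0.2,0.2,0.2,0.2,0.2,0.2,0.2],"slide":[[-3.4,0,9.4],[-7,0,19],[-10,0,28],[-14,0,38],[-17,0,47],[-22,0,61],[-27,0,75],[-33,0,90],[-38,0,105],[-38,0,105]],"twist":[0,0,0,0,0,0,0,0,0,0]}' 15
python3 -m handwheel '{"grip":[0.2,0.2,0.2,0.2,0.2],"slide":[[0,0,20],[0,0,35],[0,0,45],[0,0,45],[0,0,45]],"twist":[0,0,0,0,0]}'
python3 - <<'E'
from h import *
import cv2
a=cams.grab_frame("side");b=cams.grab_frame("wrist")
c=np.hstack([cv2.resize(a,(400,300)),cv2.resize(b,(400,300))]);d=cv2.resize(a[100:300,250:516],(400,300))
e=cv2.resize(b[150:450,120:520],(400,300));cv2.imwrite("pics/lift.png",np.vstack([c,np.hstack([d,e])])[...,::-1])
E
```

```text
time_s: 5.9
tcp_pos: [0.5726, -0.2841, 0.1593]
tcp_rot: [-0.015, 3.137, -0.004]
force: [0.1, -0.5, -1.0]
finger_gap: 0.345
grip_force: 15.0
time_s: 6.4
tcp_pos: [0.5717, -0.2832, 0.2003]
tcp_rot: [0.016, -3.141, -0.001]
force: [-0.7, -1.0, -1.1]
finger_gap: 0.344
grip_force: 15.0
```

View pics/lift.png

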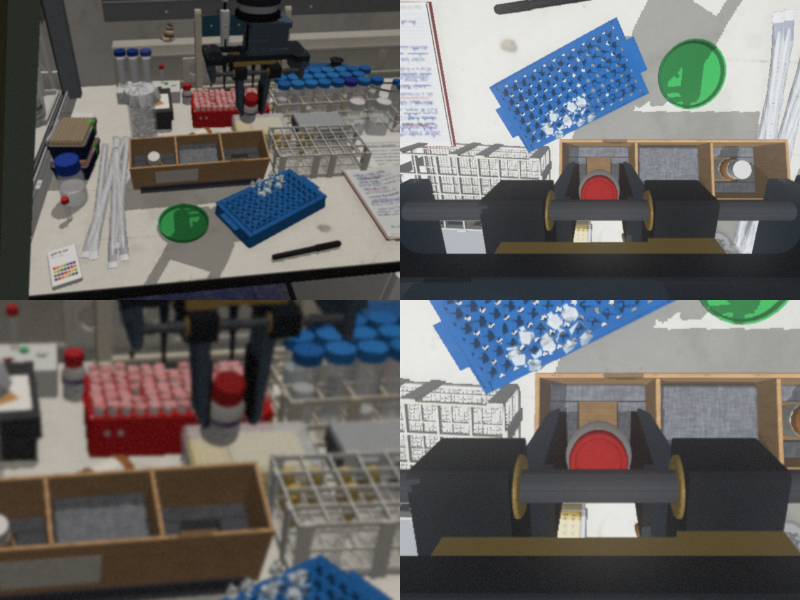

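The bottle is held firmly, still leaning 20°, and the white bottle is seated at (740,170) in the wrist half. I carry it over the tray and go down to just above its floor.

```bash
python3 -m handwheel '{"grip":[0.2,0.2,0.2,0.2,0.2,0.2,0.2,0.2,0.2,0.2],"slide":[[-20,28,0],[-45,62,0],[-70,96,0],[-90,124,-10],[-102,140,-40],[-102,140,-75],[-102,140,-110],[-102,140,-140],[-102,140,-155],[-102,140,-155]],"twist":[0,0,0,0,0,0,0,0,0,0]}'
python3 -m handwheel '{"grip":[0.2,0.2,0.2,0.2,0.2],"slide":[[0,0,-3],[0,0,-6],[0,0,-9],[0,0,-9],[0,0,-9]],"twist":[0,0,0,0,0]}'
```

```text
time_s: 7.5
tcp_pos: [0.4677, -0.1426, 0.0434]
tcp_rot: [0.016, -3.135, -0.004]
force: [-0.5, -0.9, -1.0]
finger_gap: 0.343
grip_force: 15.0
time_s: 8.0
tcp_pos: [0.4701, -0.1435, 0.0373]
tcp_rot: [-0.016, 3.141, -0.0]
force: [0.1, 0.1, -0.8]
finger_gap: 0.347
grip_force: 15.0
```

```bash
python3 - <<'E'
from h import *
import cv2
a=cams.grab_frame("side");cv2.imwrite("pics/pl1.png",cv2.resize(a[240:420,190:430],(720,540))[...,::-1])
E
```

```text
(no output)
```

View pics/pl1.png

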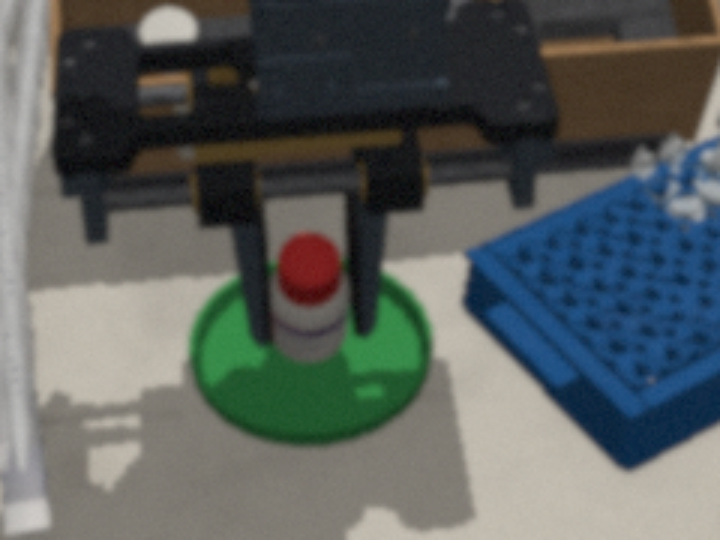

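The bottle is over the tray, cap at (308,265), still leaning and just above the floor. I feel for contact.

```bash
for i in 1 2; do python3 -m handwheel '{"grip":[0.2,0.2,0.2],"slide":[[0,0,-1],[0,0,-2],[0,0,-2]],"twist":[0,0,0]}' 10 | egrep 'tcp_pos|force'; done
```

```text
tcp_pos: [0.4698, -0.1434, 0.0349]
force: [1.1, 0.6, -0.9]
grip_force: 10.0
tcp_pos: [0.47, -0.1434, 0.0329]
force: [-0.3, 0.1, -0.5]
grip_force: 10.0
```

```bash
for i in 1 2; do python3 -m handwheel '{"grip":[0.2,0.2,0.2],"slide":[[0,0,-1],[0,0,-2],[0,0,-2]],"twist":[0,0,0]}' 8 | egrep 'tcp_pos|force'; done
```

```text
tcp_pos: [0.471, -0.1436, 0.032]
force: [-0.4, 0.9, 6.5]
grip_force: 8.0
tcp_pos: [0.4719, -0.1437, 0.0305]
force: [0.5, 1.4, 8.5]
grip_force: 8.0
```

There is contact at z≈0.032. I loosen the grip and drag +x to tip the bottle upright.

```bash
python3 -m handwheel '{"grip":[0.2,0.2,0.2,0.2,0.2,0.2,0.2,0.2,0.2],"slide":[[0,0,0],[2,0,0],[4,0,0],[6,0,0],[8,0,0],[10,0,0],[12,0,0],[14,0,0],[14,0,0]],"twist":[0,0,0,0,0,0,0,0,0]}' 3
python3 - <<'E'
from h import *
import cv2
a=cams.grab_frame("side");cv2.imwrite("pics/pl2.png",cv2.resize(a[240:420,190:430],(720,540))[...,::-1])
E
```

```text
time_s: 10.15
tcp_pos: [0.4843, -0.1434, 0.0289]
tcp_rot: [-0.016, 3.141, 0.0]
force: [-0.1, -0.0, -0.3]
finger_gap: 0.347
grip_force: 3.0
```

View pics/pl2.png

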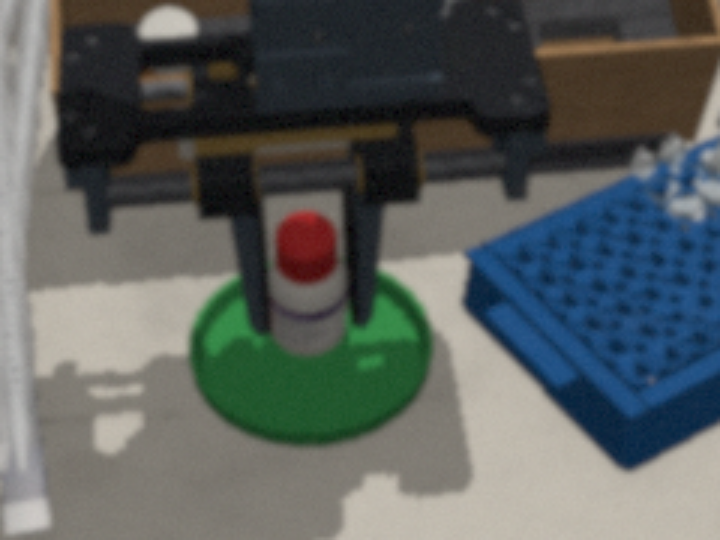

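The bottle now looks upright: cap at (306,245) above base at (310,350). I open the fingers in place, then rise.

```bash
python3 -m handwheel '{"grip":[0.4,0.45,0.5,0.55,0.6,0.6,0.6],"slide":[[0,0,0],[0,0,0],[0,0,0],[0,0,0],[0,0,0],[0,0,0],[0,0,0]],"twist":[0,0,0,0,0,0,0]}'
python3 -m handwheel '{"grip":[0.6,0.6,0.6,0.6,0.6,0.6,0.6,0.6,0.6,0.6],"slide":[[0,0,10],[0,0,25],[0,0,45],[0,0,70],[0,0,100],[0,0,135],[0,0,170],[0,0,200],[0,0,200],[0,0,200]],"twist":[0,0,0,0,0,0,0,0,0,0]}'
python3 - <<'E'
from h import *
import cv2
a=cams.grab_frame("side");b=cams.grab_frame("wrist")
d=cv2.resize(a[200:420,190:450],(400,338));e=cv2.resize(b[0:480,80:560],(338,338));cv2.imwrite("pics/fin.png",np.hstack([d,e])[...,::-1])
P=np.array([.484,-.143,.003]);print(proj("side",[P,P+[0,0,.063]]))
h=cv2.cvtColor(a,cv2.COLOR_RGB2HSV)[240:420,190:430];m=((h[...,0]<8)|(h[...,0]>172))&(h[...,1]>150)&(h[...,2]>90)
v,u=np.nonzero(m);print(u.mean()+190,v.mean()+240,plane("side",(u.mean()+190,v.mean()+240),.061))
E
```

```text
time_s: 10.9
tcp_pos: [0.4839, -0.1434, 0.029]
tcp_rot: [-0.016, 3.142, 0.0]
force: [-0.2, 0.3, -0.6]
finger_gap: 0.601
grip_force: 0.0
time_s: 11.9
tcp_pos: [0.4839, -0.1434, 0.2298]
tcp_rot: [-0.016, 3.14, -0.001]
force: [-1.0, -0.6, -0.6]
finger_gap: 0.601
grip_force: 0.0
[[292.1920044  354.7559866 ]
 [290.5882841  317.42423515]]
290.84433962264154 314.1792452830189 [ 0.4952517  -0.14393133  0.061     ]
```

View pics/fin.png

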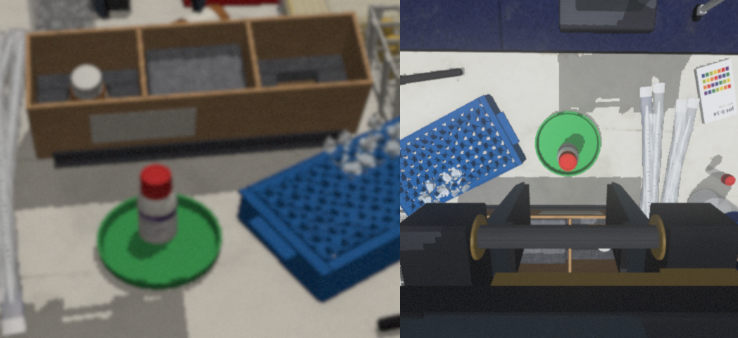

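The final picture shows the red-capped bottle upright in the tray, about 13 mm from its centre (cap at side (291,314)). The white cap is still in its cell, and the arm is clear.

```bash
python3 -c "
from rig import ticket
print(ticket.close_job())"
```

```text
the job is handed in; nothing more can be done
None
```

The red-capped bottle stands upright in the green tray, roughly 13 mm from its centre by the last camera picture, the white-capped bottle is still in its cell, and the job was handed in at about 12 s; it returned no verdict.

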